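# Close up the tea chest and the salt box

## Task

Close up after tea and cooking: push both drawers of the wooden tea chest fully home with the fingertips, and gently push the lid of the round salt box round on its pin, with a fingertip against its knob or edge, until it fully covers the box. The order does not matter. Only push: do not lift or tip the salt box or drag it away from its place, and leave the mug, jigger, timer and teacup undisturbed.

Things in the scene. Friction and masses are not known exactly. Their poses are not given: they have to be found in the camera images.
- tea_chest: low wooden tea chest, 160 deep (x) x 230 wide (y) x 80 high, its top board standing 3 to 4 mm past the sides; fixed to the worktop. Origin: centre of its underside; +x points from its front to its back, so the drawers close along its +x, z up. The front face is at x = -80 mm. Two drawers side by side in the front, their middles at y = +55 mm (left) and -55 mm (right)
- drawer_left (a joint): how far the left drawer (pale wood front 98 wide x 57 high, 11 to 68 mm above the worktop) stands open, m: 0 is fully home with its front flush with the chest's front, larger is farther out along the chest's -x, at most 0.10. It slides against about 1.5 N of friction, stays where it is left, and stops solidly at 0
- drawer_right (a joint): the same for the right drawer. Mind the wall cabinets above: they overhang the worktop from 0.57 m ahead of the robot base onward, their underside 0.48 m above it
- drawer_left_knob (a point): front end of the left drawer's round brass knob (20 mm across, standing 20 mm out of the drawer front, its middle 42 mm above the worktop); it moves with the drawer; axes as the chest's
- drawer_right_knob (a point): the same for the right drawer's knob
- salt_box: round olive-wood salt box, loose, 91 across, 80 high to the top of its knob, 0.8 to 1.0 kg. Origin: centre of its underside. The lid's upright pin is at x = +38 mm, y = 0 in this frame
- salt_pin (a point): on the axis of the salt box's lid pin, at the height of the lid's top (68 mm)
- salt_box_lid (a joint): angle of the salt box lid, rad: 0 is shut (exactly over the box, against a stop), larger is swung open, counter-clockwise seen from above, at most 2.62. It turns level about the pin with light friction (0.02 N m) and stays where it is left
- salt_knob (a point): top middle of the small round knob on the salt box lid (13 mm across, from 67 to 80 mm above the worktop), 68 mm from the pin. The lid is a disc 91 across, from 55 to 68 mm above the worktop, with its centre 38 mm from the pin on the line to the knob. With the lid shut the knob is at x = -30 mm, y = 0 in the salt box's frame
- mug: blue-green and white mug, 87 x 117 (with handle) x 91 high, loose; origin: centre of its underside; to be left alone
- jigger: brass-coloured double cone measure, 47 across, 100 high, loose; origin: centre of its underside; to be left alone
- timer: pale blue kitchen timer, 69 across, 42 high, loose; origin: centre of its underside; to be left alone
- teacup: white and blue teacup, 98 x 122 (with handle) x 60 high, loose; origin: centre of its underside; to be left alone
Mind the look-alikes: they are no part of the job. What is meant by the salt_box is not red or yellow, and is the larger of those in its own colour.

How it is judged:
By the outcome, as a careful person would: the job done as asked, in the order asked, and still so for the second after the job is handed in, with the robot touching nothing.
It also fails if it takes over 64 s, if anything falls off the work surface, if the arm or the gripper's body presses on something with over 40 N, if the wrist force passes 120 N, or if a joint passes its speed limit or range.

## Robot

A 6-joint arm with a two-finger parallel gripper is mounted at the origin on a cart in front of the work surface, level with it; the furniture and walls round the work are solid. World frame = base frame: x ahead of the robot, y to its left, z up, the work surface at z = 0. Lengths are in m, angles in rad, forces in N, time in s.
With the tool pointing down it reaches from about 0.3 to 0.775 m from the base axis. Payload 14.6 kg.
Tool frame: the origin (TCP) lies at the very end of the fingers, on their centre line; the grasp point (between the pads) lies 19 mm behind it; z points along the fingers, y is the direction in which the jaws open and shut (so a half turn about z gives the same grasp; the last joint's range is limited). The gripper opens to 94 mm and grips with 3 to 60 N. Pads are 16 mm wide; open, the fingers measure 119 mm over their backs; the gripper's body (75 mm by 177 mm) begins 78 mm behind the grasp point.
Start: joints at [-1.298, 0.3, 1.521, -0, 1.321, -0.067], TCP at [0.183, -0.519, 0.205] pointing down, gripper open.
Joint ranges: [-3.03, 3.03], [-0.79, 2.21], [0.23, 2.52], [-1.04, 4.18], [0, 3.07], [-2.55, 2.55]. Speed limits (rad/s): [2.22, 2.22, 2.57, 3.14, 3.14, 3.14].

## Interface

Orientations are given as [roll, pitch, yaw] about the fixed x, y, z axes, in that order (R = Rz(yaw) Ry(pitch) Rx(roll)).
In Python, from station import status, camera, ctrl gives the robot as it stands. The module is installed in compiled form; this text tells all that it offers.
- The arm moves only by the shell command python3 -m jog 'ROWS' [FORCE]. ROWS is JSON, a list of rows, each a list of 7 numbers: the shift along the tool's x, y, z each as a share of 1000 mm, from -1 to 1, then the turn, a rotation vector about the tool's x, y, z each as a share of pi/2 rad, from -1 to 1, then the opening, from -1 (shut) to 1 (fully open), so that 0 is half open. A call has 1 to 20 rows; each row is the pose to reach, as a shift and turn from the pose measured when the call began, along the tool's axes at that moment; what a row does not reach only later rows make up. A row lasts 1/10 s, in which the tool goes at most 50 mm and 8.59 degrees, less where a joint would pass 70% of its speed; a pose out of reach is approached as far as the arm can. A call with a number of a shift or a turn outside -1 to 1 is refused whole. A call with a gripper value outside its range is refused whole. The fingers move at their own pace and stop on an object; FORCE is the grip in N (left out, the last holds). Time passes only in rows, so rows that repeat a pose let the fingers close. It gives the time, the measured TCP pose, the force and the opening at its end, in the units of the state.
- status.get_obs(): the state, without advancing time (a new reading comes with each control period).
- camera(name): name is "side" or "top" or "wrist"; returns a dict with "image" (400x640x3 uint8, red, green, blue), "fx", "fy", "cx", "cy" (pixels), "world_from_camera" (4x4, takes a point from camera to world coordinates). Camera axes: x right, y down, z forward; pixel columns grow to the right and rows downward; lengths in m; the calibration is good to about 2 mm. A picture is of the moment at which its call begins. There is no depth.
- ctrl.hand_in(): hands the job in, once; it reports no verdict.
The state is a dict: "time_s": time; "qpos": joint angles; "joint_vel": joint speeds; "tau": joint torques, N m; "ee_pos": TCP position; "eef_rot": TCP orientation; "force": force on the tool from outside, world axes, zero at the start; "moment": the same for the moment, N m; "grip_width": finger opening in m.
Only numpy, scipy, OpenCV 4.12 (cv2) and the standard library are available. Lean on these libraries where they do the work, as an engineer would, in place of code of your own. Each camera call takes 0.05 s, during which the arm holds its last target.

## Working session

There is one attempt and no reset: what is moved stays moved. The work goes in short steps, Python scripts to look and compute and a shell command to move; the robot and the scene stay as the last step left them, time stands still between calls to the robot, and variables do not carry over. Pictures are saved under pics/ and viewed, and the job is handed in when it is done.

```bash
mkdir -p pics
cat > h.py <<'E'
import numpy as np,cv2
from station import status,camera,ctrl
def save(n,f):
    c=camera(n); cv2.imwrite(f,c['image'][:,:,::-1]); return c
def ray(c,u,v,z):
    T=np.array(c['world_from_camera']); d=T[:3,:3]@np.array([(u-c['cx'])/c['fx'],(v-c['cy'])/c['fy'],1]); o=T[:3,3]
    return o+d*(z-o[2])/d[2]
def proj(c,p):
    T=np.linalg.inv(np.array(c['world_from_camera'])); q=T[:3,:3]@np.array(p)+T[:3,3]
    return c['fx']*q[0]/q[2]+c['cx'],c['fy']*q[1]/q[2]+c['cy']
E
python3 - <<'E'
from h import *
import pickle
d={}
for n in ['top','side','wrist']:
    d[n]=save(n,f'pics/{n}0.png'); print(n,np.round(d[n]['world_from_camera'],3).tolist(),d[n]['fx'],d[n]['cx'])
pickle.dump(d,open('c0.pkl','wb'))
print(status.get_obs())
E
```

```text
top [[-0.012, -0.989, 0.145, 0.383], [-1.0, 0.01, -0.018, 0.002], [0.016, -0.145, -0.989, 1.143], [0.0, 0.0, 0.0, 1.0]] 377.7861367396891 326.8288609966268
side [[0.837, -0.197, 0.511, -0.295], [-0.547, -0.337, 0.766, -1.217], [0.021, -0.921, -0.39, 0.699], [0.0, 0.0, 0.0, 1.0]] 430.72613261185387 322.58173949288204
wrist [[0.334, -0.907, -0.258, 0.259], [-0.943, -0.321, -0.09, -0.492], [-0.001, 0.274, -0.962, 0.384], [0.0, 0.0, 0.0, 1.0]] 327.04576402100867 324.2331243550471
{'time_s': 0.15, 'qpos': array([-1.29760422e+00,  3.00346060e-01,  1.52141614e+00,  5.01171873e-06,
        1.32070397e+00, -6.65987944e-02]), 'joint_vel': array([-1.19803769e-03, -6.89203881e-05, -2.55167802e-03,  6.38477781e-04,
        1.51045890e-03, -8.67962836e-04]), 'tau': array([ 3.54416511e-05, -5.31956148e+01, -3.52820420e+01,  7.08040735e-02,
        2.36420170e-02, -5.75121203e-05]), 'ee_pos': array([ 0.18325645, -0.51836769,  0.2050247 ]), 'eef_rot': array([-3.14072140e+00, -6.29757318e-05,  3.39789629e-01]), 'force': array([ 0.41689806,  0.47204755, -0.4726052 ]), 'moment': array([ 0.04446807, -0.00986431, -0.00864695]), 'grip_width': 0.0942196682702068}
```

View pics/top0.png

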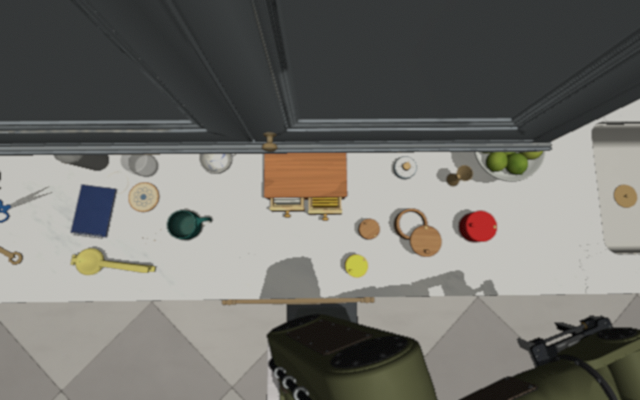

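View pics/side0.png

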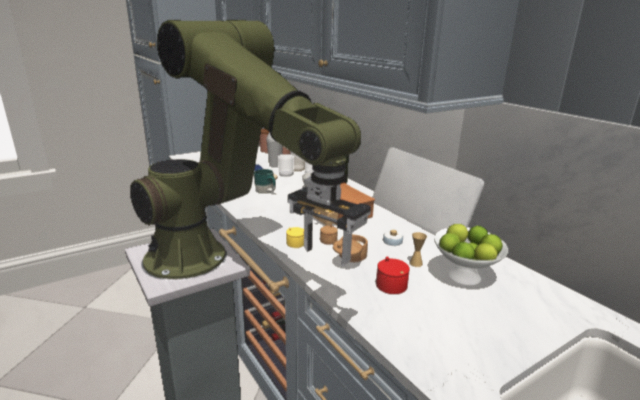

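View pics/wrist0.png

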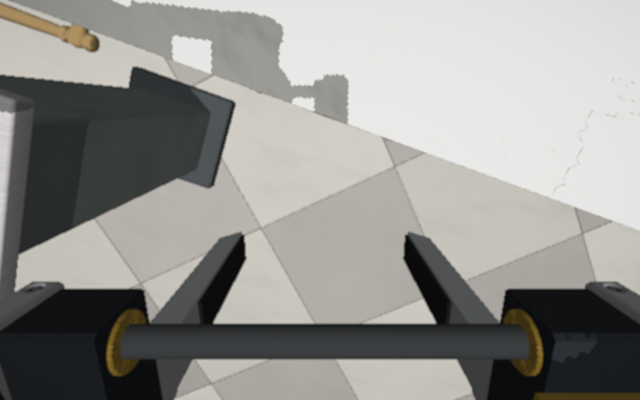

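Candidates for the salt box in the top view are red at (478,226), yellow at (357,265), small brown at (369,229), and larger brown with its lid swung out at (411,224) and (425,241). I choose the larger brown one and check it in a close crop.

Run:
```python
import cv2
a=cv2.imread('pics/top0.png')
cv2.imwrite('pics/crop_t.png',cv2.resize(a[140:290,250:500],(800,480),interpolation=cv2.INTER_CUBIC))
b=cv2.imread('pics/side0.png')
cv2.imwrite('pics/crop_s.png',cv2.resize(b[170:310,270:450],(720,560),interpolation=cv2.INTER_CUBIC))
```

```text
(no output)
```

View pics/crop_t.png

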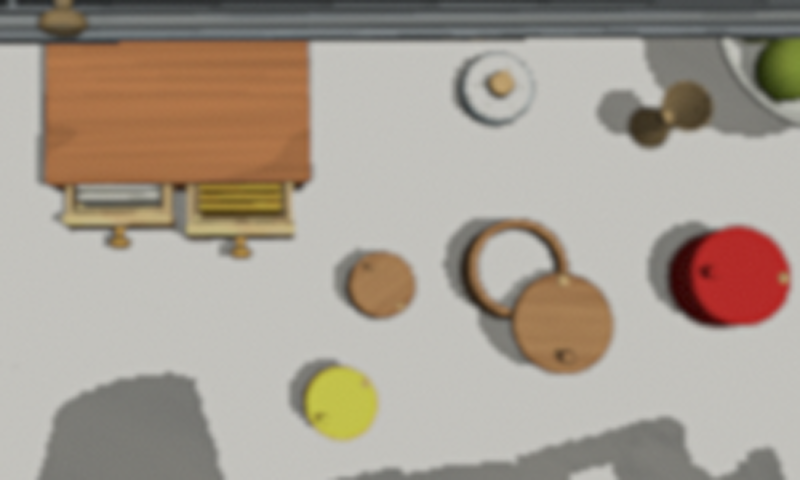

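View pics/crop_s.png

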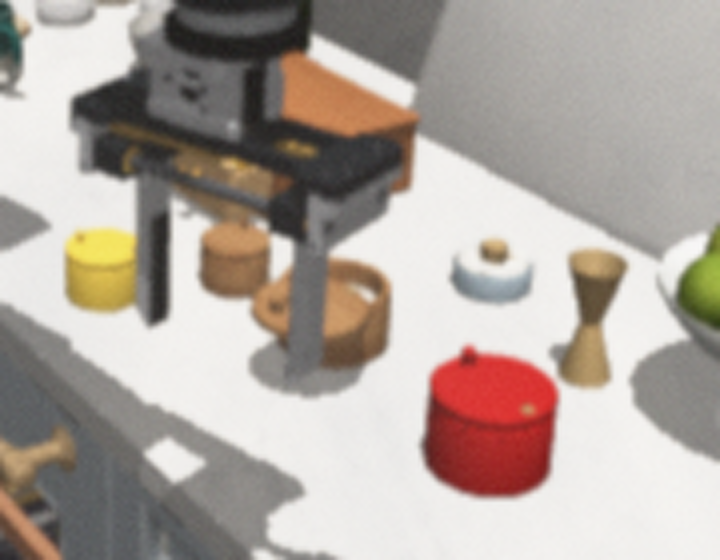

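Run:
```python
from h import *
import pickle
c=pickle.load(open('c0.pkl','rb'))['top']
def P(x,y,z): 
    p=ray(c,250+x/3.2-.5+.16,140+y/3.2-.5+.16,z); return np.round(p,4)
a=cv2.imread('pics/top0.png'); hsv=cv2.cvtColor(a,cv2.COLOR_BGR2HSV)
print('lidc',P(563,324,.068),'pin',P(565,281,.068),'knob',P(565,356,.08),'boxc',P(516,268,.055))
for n,(x,y,z) in dict(lidL=(513,324,.068),lidR=(613,324,.068),lidB=(563,374,.068),boxL=(464,268,.055),boxT=(516,218,.055),
 tblf=(42,183,.08),tbrf=(310,183,.08),lf=(64,224,.068),lfr=(174,224,.068),rf=(187,235,.068),rfr=(294,235,.068),lk=(118,244,.042),rk=(240,254,.042),timer=(497,85,.04),smallbox=(382,285,.055),yel=(341,402,.05),red=(735,275,.07),jig=(690,105,.1)).items(): print(n,P(x,y,z))
```

```text
lidc [ 0.4102 -0.2964  0.068 ] pin [ 0.4482 -0.3001  0.068 ] knob [ 0.382  -0.2934  0.08  ] boxc [ 0.4612 -0.2599  0.055 ]
lidL [ 0.4107 -0.2519  0.068 ]
lidR [ 0.4096 -0.341   0.068 ]
lidB [ 0.3664 -0.2942  0.068 ]
boxL [ 0.4618 -0.2128  0.055 ]
boxT [ 0.5067 -0.2619  0.055 ]
tblf [0.5394 0.1643 0.08  ]
tbrf [ 0.537  -0.0734  0.08  ]
lf [0.504  0.1461 0.068 ]
lfr [0.503  0.0481 0.068 ]
rf [0.493  0.0366 0.068 ]
rfr [ 0.492 -0.059  0.068]
lk [0.4881 0.1003 0.042 ]
rk [ 0.4777 -0.0108  0.042 ]
timer [ 0.6338 -0.2533  0.04  ]
smallbox [ 0.4473 -0.1382  0.055 ]
yel [ 0.3439 -0.0992  0.05  ]
red [ 0.4517 -0.4523  0.07  ]
jig [ 0.6006 -0.4102  0.1   ]
```

The crop confirms the choice. The open, larger brown box has its ring at (411,224), lid centre at (426,241) and knob at (426,251), and the small shut one is a look-alike. Pin to lid centre measures 38 mm and the lid is 89 mm across, which fits the given sizes. I'll move over it for a closer wrist view with the fingers closing.

```bash
python3 -m jog '[[0.03,-0.015,-0.01,0,0,0.05,-1],[0.07,-0.035,-0.02,0,0,0.1,-1],[0.11,-0.055,-0.03,0,0,0.15,-1],[0.15,-0.075,-0.03,0,0,0.2,-1],[0.19,-0.095,-0.03,0,0,0.216,-1],[0.22,-0.112,-0.03,0,0,0.216,-1],[0.23,-0.118,-0.03,0,0,0.216,-1],[0.23,-0.118,-0.03,0,0,0.216,-1],[0.23,-0.118,-0.03,0,0,0.216,-1],[0.23,-0.118,-0.03,0,0,0.216,-1]]' 20
python3 - <<'E'
from h import *
import pickle
d={n:save(n,f'pics/{n}1.png') for n in ['wrist','top']}
pickle.dump(d,open('c1.pkl','wb'));o=status.get_obs();print(o['qpos'],o['ee_pos'],o['eef_rot'])
E
```

```text
time_s: 1.15
ee_pos: [0.36, -0.3315, 0.235]
eef_rot: [-3.141, 0.001, -0.001]
force: [-0.2, -0.1, -0.0]
grip_width: 0.0172
[-8.18839066e-01  1.41330855e-01  1.64462775e+00  3.33649402e-04
  1.35659945e+00  7.52916545e-01] [ 0.36009298 -0.33130867  0.23503478] [-3.14066532e+00  4.22267692e-04 -1.03016786e-03]
```

View pics/wrist1.png

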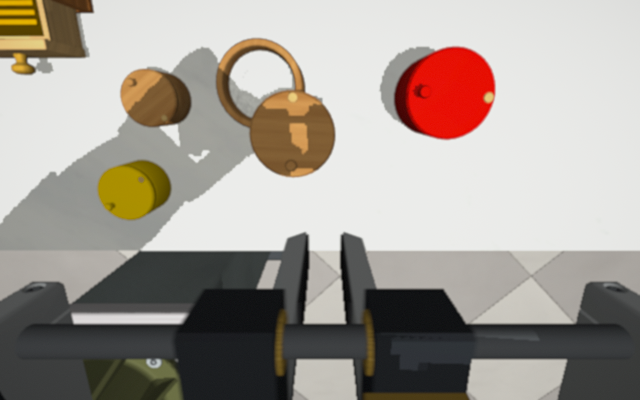

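Run:
```python
from h import *
import pickle
c=pickle.load(open('c1.pkl','rb'))['wrist']
for n,u,v,z in [('lidc',292,134,.068),('L',250,134,.068),('R',335,134,.068),('B',292,177,.068),('pin',292.5,98,.068),('knob',291,165,.08),('ringL',217,84,.055),('ringT',257,38,.055),('ringR',304,88,.055),('rk_front',20,70,.042)]:
    print(n,np.round(ray(c,u,v,z),4))
```

```text
lidc [ 0.4129 -0.2975  0.068 ]
L [ 0.413  -0.2538  0.068 ]
R [ 0.4129 -0.3423  0.068 ]
B [ 0.3673 -0.2963  0.068 ]
pin [ 0.4487 -0.299   0.068 ]
knob [ 0.3825 -0.2968  0.08  ]
ringL [ 0.4629 -0.2199  0.055 ]
ringT [ 0.5064 -0.2638  0.055 ]
ringR [ 0.459 -0.31   0.055]
rk_front [ 0.4779 -0.0075  0.042 ]
```

Run:
```python
import cv2
a=cv2.imread('pics/wrist1.png')
cv2.imwrite('pics/crop_w.png',cv2.resize(a[20:200,200:360],(640,720)[::1],interpolation=cv2.INTER_CUBIC)[:600])
```

```text
(no output)
```

View pics/crop_w.png

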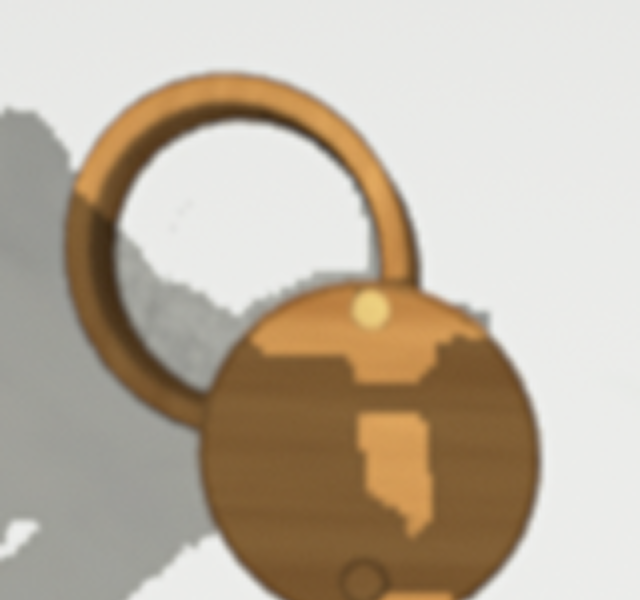

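```bash
python3 -m jog '[[0.006,0,0.01,0,0,-0.09,-1],[0.012,0,0.02,0,0,-0.18,-1],[0.018,0,0.03,0,0,-0.27,-1],[0.022,0,0.04,0,0,-0.36,-1],[0.022,0,0.05,0,0,-0.45,-1],[0.022,0,0.06,0,0,-0.54,-1],[0.022,0,0.07,0,0,-0.63,-1],[0.022,0,0.08,0,0,-0.72,-1],[0.022,0,0.09,0,0,-0.81,-1],[0.022,0,0.1,0,0,-0.9,-1],[0.022,0,0.11,0,0,-0.99,-1],[0.022,0,0.12,0,0,-1,-1],[0.022,0,0.13,0,0,-1,-1],[0.022,0,0.13,0,0,-1,-1]]'
python3 - <<'E'
from h import *
c=save('wrist','pics/wrist2.png');save('side','pics/side2.png');o=status.get_obs();print(o['qpos'].round(2),o['ee_pos'],o['eef_rot'],o['force'],o['grip_width'])
for p in [(0.449,-.299,.068),(.382,-.296,.08)]: print(proj(c,p))
E
```

```text
time_s: 2.65
ee_pos: [0.3815, -0.331, 0.1037]
eef_rot: [-3.14, -0.002, 1.566]
force: [0.2, 1.0, 0.6]
grip_width: 0.0004
[-0.79  0.31  1.75  0.    1.08 -0.78] [ 0.38201632 -0.33134029  0.10509305] [-3.14106261e+00 -1.03373666e-03  1.56756301e+00] [ 0.05987248 -0.60792108  0.08358651] 0.0005413048861999892
(np.float64(424.1313391601228), np.float64(181.022774803096))
(np.float64(324.26382361324397), np.float64(180.8187186208209))
```

View pics/wrist2.png

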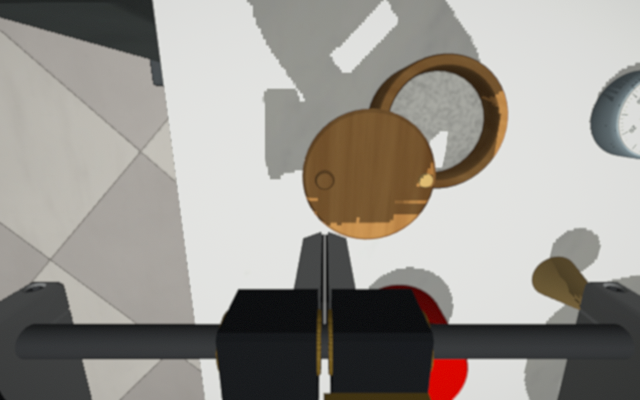

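View pics/side2.png

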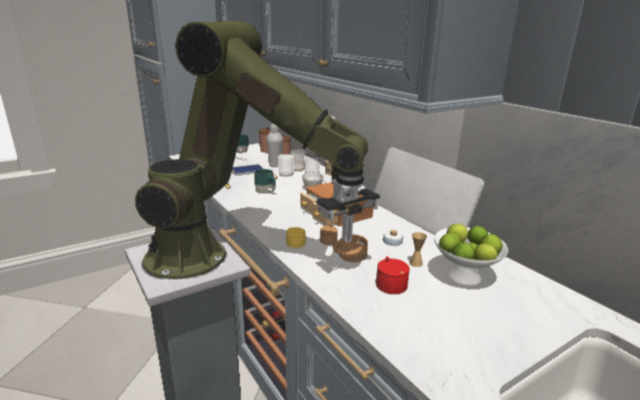

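The knob is at (324,180) and the pin at (427,181), both where I predicted. The finger stands behind the knob on the -y side. Now I work out the arc.

Run:
```python
import numpy as np
pin=np.array([.449,-.299]); o=np.array([.382,-.331])
for th in range(177,66,-6):
    a=np.radians(th); f=pin+.068*np.array([np.cos(a),np.sin(a)])-.0145*np.array([np.sin(a),-np.cos(a)])
    d=f-o; print(th, f.round(4),'row x(y),y(x)',d[1].round(4),d[0].round(4),'rz',round((177-th)/90,3))
```

```text
177 [ 0.3803 -0.3099] row x(y),y(x) 0.0211 -0.0017 rz 0.0
171 [ 0.3796 -0.3027] row x(y),y(x) 0.0283 -0.0024 rz 0.067
165 [ 0.3796 -0.2954] row x(y),y(x) 0.0356 -0.0024 rz 0.133
159 [ 0.3803 -0.2882] row x(y),y(x) 0.0428 -0.0017 rz 0.2
153 [ 0.3818 -0.281 ] row x(y),y(x) 0.05 -0.0002 rz 0.267
147 [ 0.3841 -0.2741] row x(y),y(x) 0.0569 0.0021 rz 0.333
141 [ 0.387  -0.2675] row x(y),y(x) 0.0635 0.005 rz 0.4
135 [ 0.3907 -0.2612] row x(y),y(x) 0.0698 0.0087 rz 0.467
129 [ 0.3949 -0.2553] row x(y),y(x) 0.0757 0.0129 rz 0.533
123 [ 0.3998 -0.2499] row x(y),y(x) 0.0811 0.0178 rz 0.6
117 [ 0.4052 -0.245 ] row x(y),y(x) 0.086 0.0232 rz 0.667
111 [ 0.4111 -0.2407] row x(y),y(x) 0.0903 0.0291 rz 0.733
105 [ 0.4174 -0.2371] row x(y),y(x) 0.0939 0.0354 rz 0.8
99 [ 0.424  -0.2341] row x(y),y(x) 0.0969 0.042 rz 0.867
93 [ 0.431  -0.2319] row x(y),y(x) 0.0991 0.049 rz 0.933
87 [ 0.4381 -0.2303] row x(y),y(x) 0.1007 0.0561 rz 1.0
81 [ 0.4453 -0.2296] row x(y),y(x) 0.1014 0.0633 rz 1.067
75 [ 0.4526 -0.2296] row x(y),y(x) 0.1014 0.0706 rz 1.133
69 [ 0.4598 -0.2303] row x(y),y(x) 0.1007 0.0778 rz 1.2
```

```bash
python3 -m jog '[[0,0,0.012,0,0,0,-1],[0,0,0.024,0,0,0,-1],[0,0,0.032,0,0,0,-1],[0,0,0.032,0,0,0,-1],[0.005,0,0.032,0,0,0,-1],[0.01,0,0.032,0,0,0,-1],[0.013,0,0.032,0,0,0,-1]]'
```

```text
time_s: 3.45
ee_pos: [0.3822, -0.3178, 0.0735]
eef_rot: [-3.141, -0.001, 1.568]
force: [0.8, 0.1, -0.4]
grip_width: 0.0005
```

```bash
python3 -m jog '[[0.004,-0.001,0,0,0,0,-1],[0.008,-0.002,0,0,0,0,-1],[0.0115,-0.0025,0,0,0,0.033,-1],[0.015,-0.0025,0,0,0,0.067,-1],[0.0185,-0.0025,0,0,0,0.1,-1],[0.022,-0.0025,0,0,0,0.133,-1],[0.026,-0.002,0,0,0,0.167,-1],[0.0295,-0.002,0,0,0,0.2,-1],[0.033,-0.001,0,0,0,0.233,-1],[0.037,-0.0005,0,0,0,0.267,-1],[0.04,0.001,0,0,0,0.3,-1],[0.0435,0.002,0,0,0,0.333,-1],[0.047,0.0035,0,0,0,0.367,-1],[0.05,0.005,0,0,0,0.4,-1]]'
python3 - <<'E'
from h import *
c=save('wrist','pics/wrist3.png');o=status.get_obs();print(o['ee_pos'],o['eef_rot'],o['force'])
E
```

```text
time_s: 4.85
ee_pos: [0.3873, -0.2676, 0.0736]
eef_rot: [-3.141, -0.0, 0.937]
force: [-0.3, -0.2, 0.2]
grip_width: 0.0004
[ 0.38741489 -0.2672775   0.07358169] [-3.14118737e+00 -4.48249791e-04  9.34361607e-01] [-0.81261294  0.47841679 -0.24579009]
```

View pics/wrist3.png

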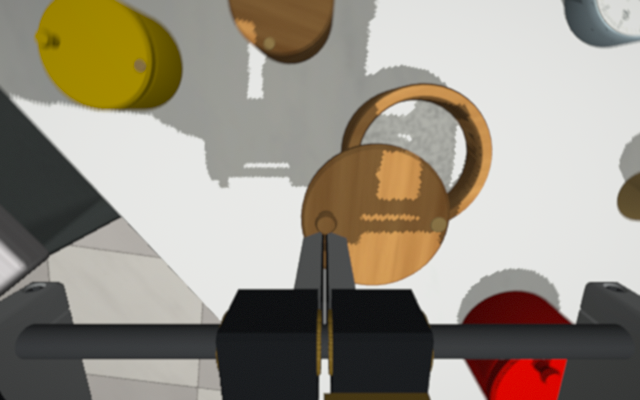

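The lid is turning. The knob is against the finger at (326,222) and the pin is at (439,225). I'll check that the pin hasn't moved and work out the next rows.

Run:
```python
from h import *
c=camera('wrist')
print(ray(c,439,225,.068),ray(c,326,221,.08))
o=status.get_obs();p=o['ee_pos'];ps=o['eef_rot'][2]
pin=np.array([.449,-.299])
for th in np.arange(138,62,-3):
    a=np.radians(th); f=pin+.068*np.array([np.cos(a),np.sin(a)])-.0145*np.array([np.sin(a),-np.cos(a)])
    d=f-p[:2]; print(th,'x',(d@[np.cos(ps),np.sin(ps)]).round(4),'y',(d@[np.sin(ps),-np.cos(ps)]).round(4),'rz',round((np.degrees(ps)-(th-87))/90,3))
```

```text
[ 0.45014217 -0.29858173  0.068     ] [ 0.39956964 -0.25284124  0.08      ]
138 x 0.0034 y -0.0008 rz 0.031
135 x 0.0071 y -0.0011 rz 0.064
132 x 0.0107 y -0.0012 rz 0.098
129 x 0.0143 y -0.0011 rz 0.131
126 x 0.018 y -0.0008 rz 0.164
123 x 0.0216 y -0.0004 rz 0.198
120 x 0.0252 y 0.0003 rz 0.231
117 x 0.0287 y 0.0011 rz 0.264
114 x 0.0322 y 0.0021 rz 0.298
111 x 0.0356 y 0.0033 rz 0.331
108 x 0.039 y 0.0047 rz 0.364
105 x 0.0423 y 0.0063 rz 0.398
102 x 0.0455 y 0.008 rz 0.431
99 x 0.0486 y 0.0099 rz 0.464
96 x 0.0516 y 0.0119 rz 0.498
93 x 0.0545 y 0.0141 rz 0.531
90 x 0.0573 y 0.0165 rz 0.564
87 x 0.06 y 0.019 rz 0.598
84 x 0.0625 y 0.0216 rz 0.631
81 x 0.0648 y 0.0244 rz 0.664
78 x 0.0671 y 0.0272 rz 0.698
75 x 0.0691 y 0.0302 rz 0.731
72 x 0.0711 y 0.0333 rz 0.764
69 x 0.0728 y 0.0365 rz 0.798
66 x 0.0744 y 0.0398 rz 0.831
63 x 0.0758 y 0.0432 rz 0.864
```

```bash
python3 -m jog '[[0.0035,-0.001,0,0,0,0.03,-1],[0.007,-0.001,0,0,0,0.065,-1],[0.0105,-0.001,0,0,0,0.1,-1],[0.0145,-0.001,0,0,0,0.13,-1],[0.018,-0.001,0,0,0,0.165,-1],[0.0215,-0.0005,0,0,0,0.2,-1],[0.025,0.0005,0,0,0,0.23,-1],[0.0285,0.001,0,0,0,0.265,-1],[0.032,0.002,0,0,0,0.3,-1],[0.0355,0.0035,0,0,0,0.33,-1],[0.039,0.0045,0,0,0,0.365,-1],[0.0425,0.0065,0,0,0,0.4,-1],[0.0455,0.008,0,0,0,0.43,-1],[0.0485,0.01,0,0,0,0.465,-1],[0.0515,0.012,0,0,0,0.5,-1],[0.0545,0.014,0,0,0,0.53,-1],[0.0575,0.0165,0,0,0,0.565,-1]]'
python3 - <<'E'
from h import *
c=save('wrist','pics/wrist4.png');save('top','pics/top4.png')
o=status.get_obs();p=o['ee_pos'];ps=o['eef_rot'][2];print(p,o['force'])
pin=np.array([.4495,-.299])
for th in np.arange(87,60,-1.5):
    a=np.radians(th); f=pin+.068*np.array([np.cos(a),np.sin(a)])-.0145*np.array([np.sin(a),-np.cos(a)])
    d=f-p[:2]; print(th,'x',(d@[np.cos(ps),np.sin(ps)]).round(4),'y',(d@[np.sin(ps),-np.cos(ps)]).round(4),'rz',round((np.degrees(ps)-(th-87))/90,3))
E
```

```text
time_s: 6.65
ee_pos: [0.4346, -0.2308, 0.0736]
eef_rot: [-3.141, 0.0, 0.051]
force: [-0.6, -0.9, -0.5]
grip_width: 0.0004
[ 0.43480097 -0.23080467  0.07364396] [-0.08738542  0.03341075 -0.06166888]
87.0 x 0.0038 y -0.0003 rz 0.033
85.5 x 0.0056 y -0.0004 rz 0.05
84.0 x 0.0074 y -0.0006 rz 0.067
82.5 x 0.0092 y -0.0006 rz 0.083
81.0 x 0.0111 y -0.0007 rz 0.1
79.5 x 0.0129 y -0.0006 rz 0.117
78.0 x 0.0147 y -0.0006 rz 0.133
76.5 x 0.0165 y -0.0004 rz 0.15
75.0 x 0.0183 y -0.0003 rz 0.167
73.5 x 0.0201 y -0.0001 rz 0.183
72.0 x 0.0219 y 0.0002 rz 0.2
70.5 x 0.0237 y 0.0005 rz 0.217
69.0 x 0.0255 y 0.0009 rz 0.233
67.5 x 0.0273 y 0.0013 rz 0.25
66.0 x 0.0291 y 0.0017 rz 0.267
64.5 x 0.0308 y 0.0022 rz 0.283
63.0 x 0.0326 y 0.0027 rz 0.3
61.5 x 0.0343 y 0.0033 rz 0.317
```

View pics/wrist4.png

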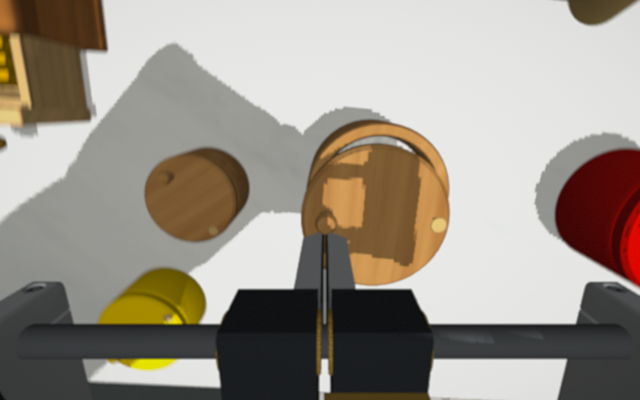

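```bash
python3 -m jog '[[0.002,0,0,0,0,0.017,-1],[0.004,-0.0005,0,0,0,0.034,-1],[0.0055,-0.0005,0,0,0,0.05,-1],[0.0075,-0.0005,0,0,0,0.067,-1],[0.009,-0.0005,0,0,0,0.083,-1],[0.011,-0.0005,0,0,0,0.1,-1],[0.013,-0.0005,0,0,0,0.117,-1]]'
python3 - <<'E'
from h import *
c=save('wrist','pics/wrist5.png')
o=status.get_obs();p=o['ee_pos'];ps=o['eef_rot'][2];print(p,o['force'],o['moment'])
a=cv2.imread('pics/wrist5.png');cv2.imwrite('pics/w5c.png',cv2.resize(a[100:310,270:480],(600,600)))
E
```

```text
time_s: 7.45
ee_pos: [0.4479, -0.2296, 0.0737]
eef_rot: [-3.141, -0.0, -0.134]
force: [-0.1, 1.1, -0.3]
grip_width: 0.0006
[ 0.44812376 -0.2295831   0.07364696] [ 0.12146957  0.72780352 -0.16864824] [ 0.11100618  0.09251372 -0.04263225]
```

View pics/w5c.png

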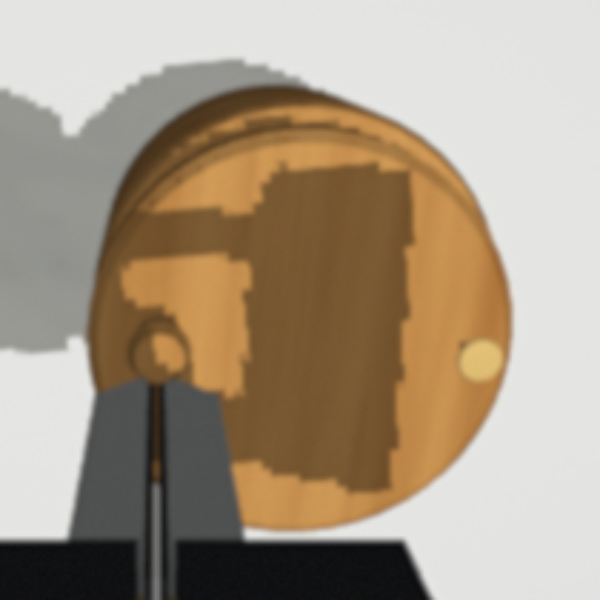

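About 3 mm of rim still shows beyond the lid, so I continue in finer steps while watching the force.

```bash
python3 -m jog '[[0.001,0,0,0,0,0.01,-1],[0.002,0,0,0,0,0.02,-1],[0.003,0,0,0,0,0.03,-1]]'
python3 - <<'E'
from h import *
c=save('wrist','pics/wrist6.png')
o=status.get_obs();print(o['ee_pos'],o['force'],o['moment'])
a=cv2.imread('pics/wrist6.png');cv2.imwrite('pics/w6c.png',cv2.resize(a[100:310,270:480],(600,600)))
E
```

```text
time_s: 7.8
ee_pos: [0.4512, -0.23, 0.0737]
eef_rot: [-3.141, -0.0, -0.184]
force: [-1.0, 0.3, 0.1]
grip_width: 0.0005
[ 0.4512976  -0.23006662  0.07369473] [-1.28417395  0.76695628 -0.19383833] [0.03586427 0.03446272 0.00487396]
```

View pics/w6c.png

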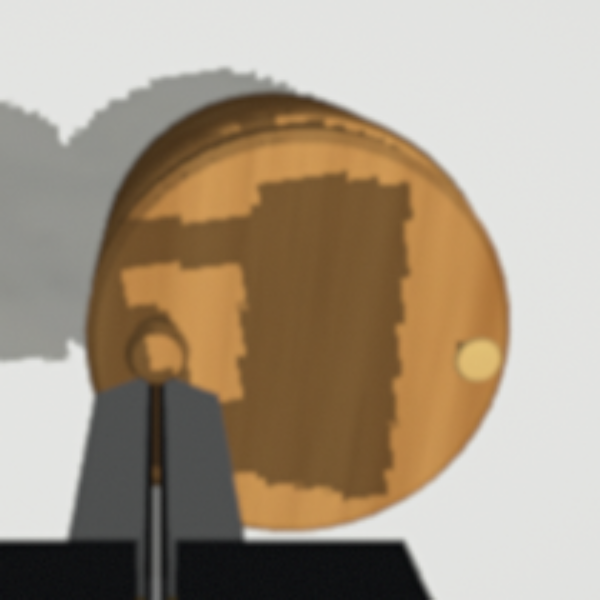

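```bash
python3 -m jog '[[0.001,0,0,0,0,0.01,-1],[0.002,0,0,0,0,0.02,-1],[0.002,0,0,0,0,0.02,-1]]'
python3 - <<'E'
from h import *
c=save('wrist','pics/wrist7.png')
for i in range(3):
    o=status.get_obs();print(o['ee_pos'],o['force'],o['moment']);
    if i<2: c=camera('wrist')
a=cv2.imread('pics/wrist7.png');cv2.imwrite('pics/w7c.png',cv2.resize(a[100:310,270:480],(600,600)))
pin=ray(c,270+479/600*210,100+359/600*210,.068);kn=ray(c,270+157/600*210,100+353/600*210,.08)
print(pin,kn,np.degrees(np.arctan2(*(kn-pin)[[1,0]])))
E
```

```text
time_s: 8.15
ee_pos: [0.4534, -0.2305, 0.0737]
eef_rot: [-3.141, -0.0, -0.217]
force: [-0.6, 0.6, 0.0]
grip_width: 0.0002
[ 0.4533229  -0.23046152  0.07368976] [ 0.45894796 -0.16370196  0.1504067 ] [ 0.04360344  0.04463868 -0.00611781]
[ 0.45331883 -0.23048429  0.0737376 ] [ 0.63224734  0.49752967 -0.09321617] [ 0.00202575 -0.00972038 -0.01451208]
[ 0.45329123 -0.23045824  0.07369654] [0.38331738 0.21442236 0.35699699] [ 0.01184211  0.02517203 -0.02710172]
[ 0.4499666  -0.29916853  0.068     ] [ 0.4700063  -0.23419335  0.08      ] 72.85914785569946
```

View pics/w7c.png

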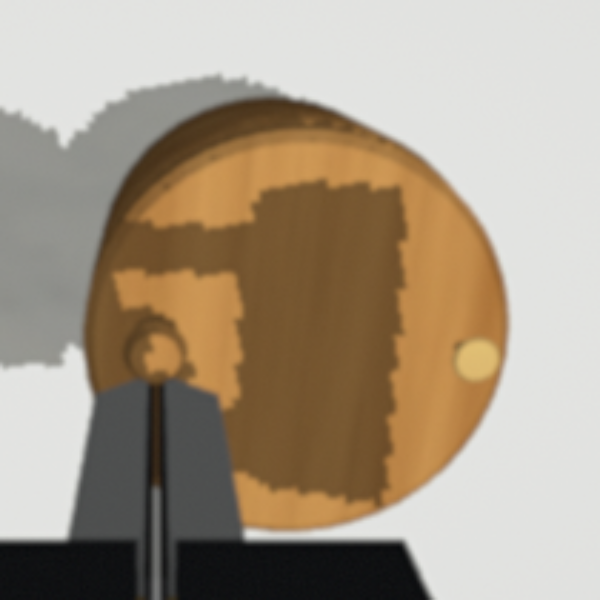

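The pin hasn't moved and there's no sign of the stop yet, with the lid at about 72.9° against an estimated shut angle of 71°. I continue.

```bash
for i in 1; do python3 -m jog '[[0.0007,0,0,0,0,0.007,-1],[0.0013,0,0,0,0,0.013,-1]]'; done
python3 - <<'E'
from h import *
F=[]
for i in range(4): camera('wrist');F.append(status.get_obs()['force'])
print(np.mean(F,0))
E
python3 -m jog '[[0.0007,0,0,0,0,0.007,-1],[0.0013,0,0,0,0,0.013,-1]]'
python3 - <<'E'
from h import *
F=[]
for i in range(4): c=camera('wrist');F.append(status.get_obs()['force'])
print(np.mean(F,0),status.get_obs()['ee_pos'])
c=save('wrist','pics/wrist8.png')
a=cv2.imread('pics/wrist8.png');cv2.imwrite('pics/w8c.png',cv2.resize(a[100:310,270:480],(600,600)))
E
```

```text
time_s: 8.5
ee_pos: [0.4546, -0.2307, 0.0737]
eef_rot: [-3.141, -0.0, -0.237]
force: [-0.3, 0.3, 1.3]
grip_width: 0.0008
[-0.20636009  0.26785541  0.13786903]
time_s: 8.9
ee_pos: [0.4559, -0.2311, 0.0737]
eef_rot: [-3.141, -0.0, -0.257]
force: [-1.2, 1.0, 0.4]
grip_width: 0.0007
[-0.1580446   0.2949497   0.08187168] [ 0.45588716 -0.23111237  0.07371313]
```

View pics/w8c.png

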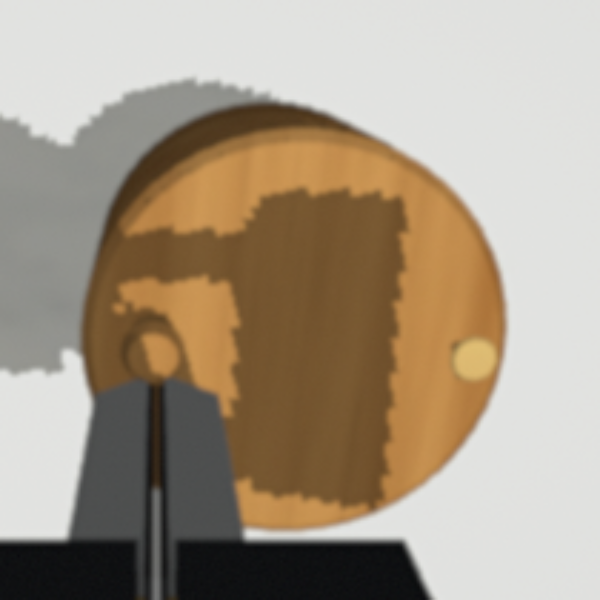

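```bash
cat > f.py <<'E'
from h import *
F=[]
for i in range(4): c=camera('wrist');F.append(status.get_obs()['force'])
o=status.get_obs();print('F',np.mean(F,0).round(2),o['ee_pos'].round(4))
E
python3 -m jog '[[0.0005,0,0,0,0,0.005,-1],[0.001,0,0,0,0,0.01,-1]]'; python3 f.py
python3 -m jog '[[0.0005,0,0,0,0,0.005,-1],[0.001,0,0,0,0,0.01,-1]]'; python3 f.py
python3 - <<'E'
from h import *
c=save('wrist','pics/wrist9.png')
a=cv2.imread('pics/wrist9.png');cv2.imwrite('pics/w9c.png',cv2.resize(a[100:310,270:480],(600,600)))
E
```

```text
time_s: 9.35
ee_pos: [0.4566, -0.2312, 0.0736]
eef_rot: [-3.141, 0.0, -0.273]
force: [-2.4, 2.5, 0.9]
grip_width: 0.0002
F [-2.66  1.62  0.88] [ 0.4566 -0.2312  0.0736]
time_s: 9.75
ee_pos: [0.4575, -0.2313, 0.0736]
eef_rot: [-3.141, 0.0, -0.288]
force: [-2.5, 3.7, 1.4]
grip_width: 0.0003
F [-1.9   3.74  1.58] [ 0.4576 -0.2314  0.0736]
```

View pics/w9c.png

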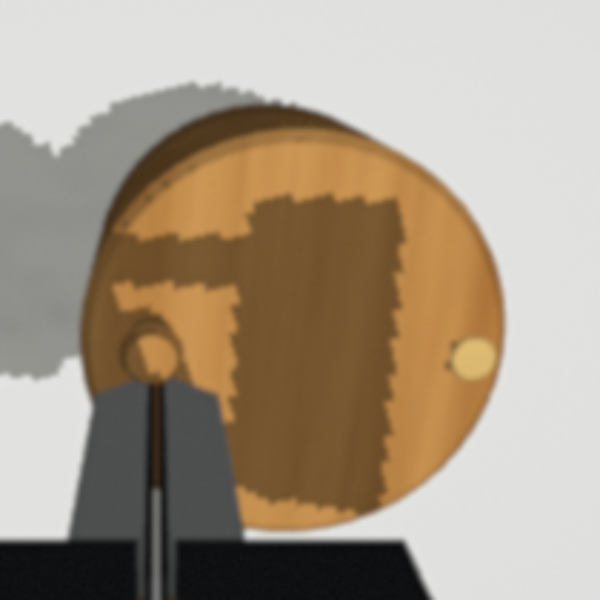

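The force has jumped to about 3–4 N, so the stop is reached and the lid covers the rim. I back off and rise straight away.

```bash
python3 -m jog '[[-0.004,0,0,0,0,0,-1],[-0.012,0,0,0,0,0,-1],[-0.022,0,-0.005,0,0,0,-1],[-0.03,0,-0.03,0,0,0,-1],[-0.035,0,-0.07,0,0,0,-1],[-0.04,0,-0.11,0,0,0,-1],[-0.045,0,-0.13,0,0,0,-1],[-0.045,0,-0.13,0,0,0,-1]]'
python3 - <<'E'
from h import *
c=save('wrist','pics/wrist10.png');t=save('top','pics/top10.png')
a=cv2.imread('pics/top10.png');cv2.imwrite('pics/t10c.png',cv2.resize(a[140:290,250:500],(800,480),interpolation=cv2.INTER_CUBIC))
o=status.get_obs();print(o['qpos'].round(2),o['ee_pos'],o['eef_rot'],o['force'])
E
```

```text
time_s: 10.8
ee_pos: [0.4146, -0.2191, 0.2067]
eef_rot: [3.141, -0.005, -0.288]
force: [0.9, -0.2, -0.4]
grip_width: 0.0006
[-0.56  0.12  1.75  0.    1.28  1.29] [ 0.41402603 -0.21861843  0.20333419] [-3.14112049e+00 -2.87794333e-04 -2.87873284e-01] [-1.10091791 -0.45134156 -0.25571741]
```

View pics/wrist10.png

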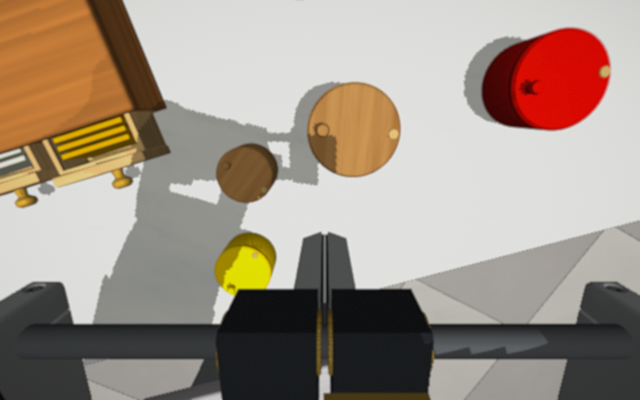

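View pics/t10c.png

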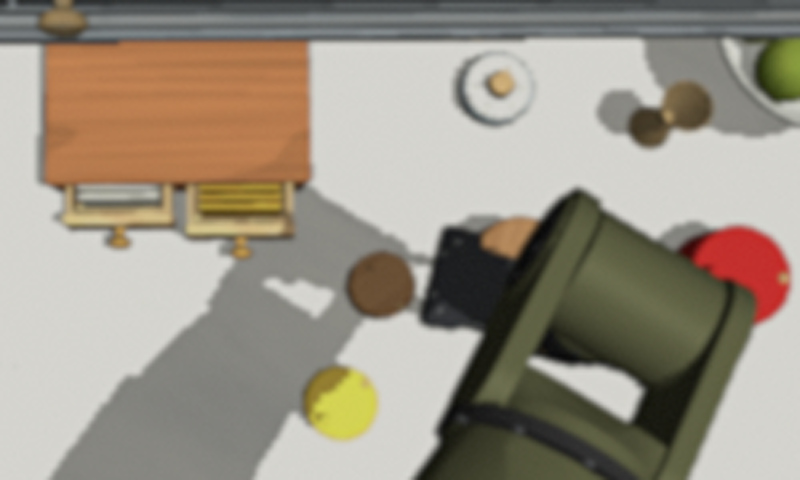

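The lid is closed and no rim shows. Drawer knob fronts appear at (24,203) and (121,184). I measure them and then move in front of the drawers.

```bash
python3 - <<'E'
from h import *
c=camera('wrist')
pin=ray(c,394,133.5,.068);l=ray(c,354,129.5,.068);k=ray(c,321,129,.08)
print('pin',pin,'lidc',l,'knob',k,np.degrees(np.arctan2(*(l-pin)[[1,0]])))
print('lk',ray(c,25,206,.042),'rk',ray(c,122,187,.042))
print('drawer top-front corners L',ray(c,36,178,.068),'R',ray(c,50,179,.068),ray(c,143,152,.068))
print('board corner',ray(c,162,106,.08))
E
python3 -m jog '[[-0.02,-0.02,0,0,0,-0.03,-1],[-0.03,-0.06,0,0,0,-0.06,-1],[-0.04,-0.1,0,0,0,-0.1,-1],[-0.045,-0.14,0,0,0,-0.14,-1],[-0.05,-0.18,0,0,0,-0.183,-1],[-0.05,-0.2,0,0,0,-0.183,-1],[-0.05,-0.2,0,0,0,-0.183,-1],[-0.05,-0.2,0,0,0,-0.183,-1]]'
python3 - <<'E'
from h import *
c=save('wrist','pics/wrist11.png')
o=status.get_obs();print(o['qpos'].round(2),o['ee_pos'],o['eef_rot'],o['force'])
E
```

```text
pin [ 0.44904532 -0.29731103  0.068     ] lidc [ 0.46333627 -0.26202406  0.068     ] knob [ 0.47328323 -0.23267708  0.08      ] 67.95243542434717
lk [0.48376671 0.10074362 0.042     ] rk [ 0.47321064 -0.00997513  0.042     ]
drawer top-front corners L [0.50673935 0.04926708 0.068     ] R [0.5019502  0.03659635 0.068     ] [ 0.50030029 -0.06233649  0.068     ]
board corner [ 0.53253251 -0.10285369  0.08      ]
time_s: 11.75
ee_pos: [0.4224, -0.0127, 0.2019]
eef_rot: [-3.14, 0.003, 0.0]
force: [-0.2, 0.1, 0.3]
grip_width: 0.0008
[-0.12  0.02  1.86  0.    1.27  1.45] [ 0.42238712 -0.01314862  0.2021123 ] [-3.14036672e+00  2.37600759e-03 -7.17065769e-04] [-0.71346602 -1.1188942  -0.80035095]
```

View pics/wrist11.png

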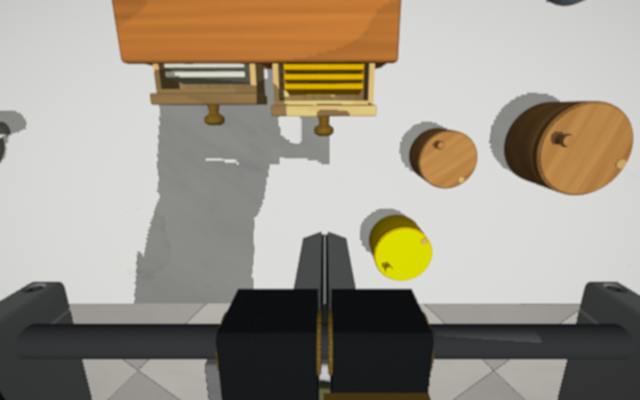

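Right knob front is at (323,134) and left at (214,123). The finger is lined up in y with the right knob.

Run:
```python
from h import *
c=camera('wrist')
print('rk',ray(c,323.5,133,.042),'lk',ray(c,214.5,122,.042),'rfront',ray(c,323,114,.068),'lfront',ray(c,207,103,.068),'board',ray(c,118,61,.08),ray(c,398,62,.08))
```

```text
rk [ 0.47655998 -0.01195573  0.042     ] lk [0.48749044 0.09810497 0.042     ] rfront [ 0.49586809 -0.01159805  0.068     ] lfront [0.50565966 0.09488422 0.068     ] board [0.53996522 0.1633773  0.08      ] [ 0.53907899 -0.07575573  0.08      ]
```

```bash
python3 -m jog '[[0,-0.002,0.03,0,0,0,-1],[0,-0.004,0.07,0,0,0,-1],[0,-0.004,0.11,0,0,0,-1],[0,-0.004,0.15,0,0,0,-1],[0,-0.004,0.166,0,0,0,-1],[0,-0.004,0.166,0,0,0,-1],[0,-0.004,0.166,0,0,0,-1]]'; python3 f.py
```

```text
time_s: 12.55
ee_pos: [0.4223, -0.0098, 0.0368]
eef_rot: [-3.14, 0.002, -0.003]
force: [0.5, -0.2, 0.8]
grip_width: 0.0001
F [ 0.35 -0.    0.17] [ 0.4227 -0.0094  0.0374]
```

```bash
python3 -m jog '[[0.01,0.001,0,0,0,0,-1],[0.02,0.002,0,0,0,0,-1],[0.03,0.002,0,0,0,0,-1],[0.036,0.002,0,0,0,0,-1],[0.04,0.002,0,0,0,0,-1],[0.044,0.002,0,0,0,0,-1],[0.048,0.002,0,0,0,0,-1],[0.052,0.002,0,0,0,0,-1],[0.056,0.002,0,0,0,0,-1],[0.06,0.002,0,0,0,0,-1],[0.064,0.002,0,0,0,0,-1],[0.068,0.002,0,0,0,0,-1],[0.072,0.002,0,0,0,0,-1],[0.076,0.002,0,0,0,0,-1],[0.079,0.002,0,0,0,0,-1]]'; python3 f.py
python3 - <<'E'
from h import *
c=save('wrist','pics/wrist12.png')
E
```

```text
time_s: 14.25
ee_pos: [0.5021, -0.0115, 0.0373]
eef_rot: [-3.141, -0.0, -0.002]
force: [-1.3, 1.0, -1.1]
grip_width: 0.0006
F [-0.12  0.37  0.12] [ 0.5021 -0.0116  0.0375]
```

View pics/wrist12.png

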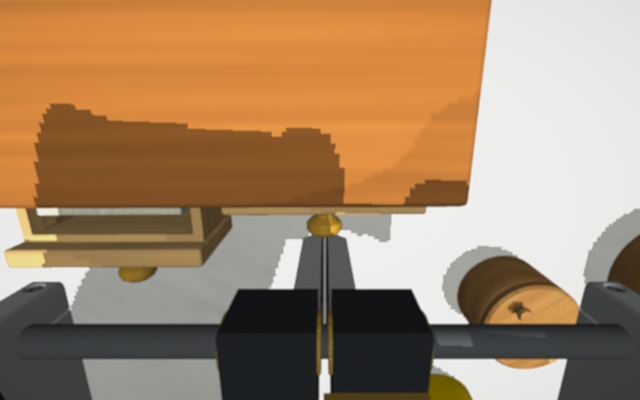

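The right drawer is nearly home, with a thin strip of its front showing at (325,210) and the finger on its knob at (324,225). Now fine steps until the solid stop.

```bash
python3 -m jog '[[0.001,0,0,0,0,0,-1],[0.002,0,0,0,0,0,-1],[0.003,0,0,0,0,0,-1],[0.004,0,0,0,0,0,-1],[0.004,0,0,0,0,0,-1]]'; python3 f.py
python3 -m jog '[[0.001,0,0,0,0,0,-1],[0.002,0,0,0,0,0,-1],[0.003,0,0,0,0,0,-1]]'; python3 f.py
```

```text
time_s: 15.0
ee_pos: [0.5061, -0.0116, 0.0376]
eef_rot: [-3.141, -0.001, -0.002]
force: [-0.9, 0.9, -0.1]
grip_width: 0.0008
F [ 0.19 -0.04 -0.22] [ 0.5061 -0.0116  0.0376]
time_s: 15.5
ee_pos: [0.5091, -0.0116, 0.0375]
eef_rot: [-3.141, -0.001, -0.002]
force: [-1.1, 0.5, 0.3]
grip_width: 0.0005
F [-0.71  0.28  0.35] [ 0.5092 -0.0116  0.0376]
```

```bash
for i in 1; do python3 -m jog '[[0.001,0,0,0,0,0,-1],[0.002,0,0,0,0,0,-1],[0.002,0,0,0,0,0,-1]]'; python3 f.py;  done
python3 -m jog '[[0.001,0,0,0,0,0,-1],[0.002,0,0,0,0,0,-1],[0.002,0,0,0,0,0,-1]]'; python3 f.py
```

```text
time_s: 16.0
ee_pos: [0.5114, -0.0117, 0.0376]
eef_rot: [-3.141, -0.002, -0.002]
force: [-0.4, 0.5, -0.1]
grip_width: 0.0006
F [-0.31  0.14 -0.47] [ 0.5113 -0.0117  0.0376]
time_s: 16.5
ee_pos: [0.5124, -0.0117, 0.0375]
eef_rot: [-3.141, 0.001, -0.002]
force: [-8.8, -0.2, 5.8]
grip_width: 0.0002
F [-8.38  0.1   5.99] [ 0.5124 -0.0117  0.0375]
```

Solid stop with 8 N at TCP x = 0.512, so the right drawer is home. Next the left drawer, backing off, moving to y = 0.10 and pushing.

```bash
python3 -m jog '[[-0.01,0,0,0,0,0,-1],[-0.03,0,0,0,0,0,-1],[-0.06,-0.01,0,0,0,0,-1],[-0.075,-0.03,0,0,0,0,-1],[-0.075,-0.06,0,0,0,0,-1],[-0.075,-0.09,0,0,0,0,-1],[-0.075,-0.11,0,0,0,0,-1],[-0.075,-0.111,0,0,0,0,-1],[-0.075,-0.111,0,0,0,0,-1]]'
python3 - <<'E'
from h import *
c=save('wrist','pics/wrist13.png');print(status.get_obs()['ee_pos'])
E
```

```text
time_s: 17.6
ee_pos: [0.4374, 0.0994, 0.0377]
eef_rot: [-3.141, 0.001, -0.001]
force: [-0.4, 0.1, -0.5]
grip_width: 0.0004
[0.43743429 0.09893929 0.03764839]
```

View pics/wrist13.png

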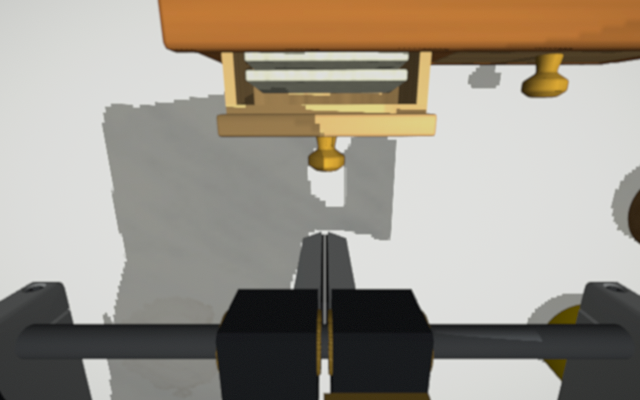

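The right drawer sits home under the board at (545,75). The left knob at (326,158) lines up with the finger.

```bash
python3 -m jog '[[0.01,0,0,0,0,0,-1],[0.02,0,0,0,0,0,-1],[0.028,0,0,0,0,0,-1],[0.032,0,0,0,0,0,-1],[0.036,0,0,0,0,0,-1],[0.04,0,0,0,0,0,-1],[0.044,0,0,0,0,0,-1],[0.048,0,0,0,0,0,-1],[0.052,0,0,0,0,0,-1],[0.056,0,0,0,0,0,-1],[0.06,0,0,0,0,0,-1],[0.064,0,0,0,0,0,-1],[0.067,0,0,0,0,0,-1],[0.069,0,0,0,0,0,-1],[0.071,0,0,0,0,0,-1],[0.072,0,0,0,0,0,-1]]'; python3 f.py
python3 -m jog '[[0.001,0,0,0,0,0,-1],[0.002,0,0,0,0,0,-1],[0.003,0,0,0,0,0,-1]]'; python3 f.py
```

```text
time_s: 19.25
ee_pos: [0.5096, 0.0989, 0.0376]
eef_rot: [-3.141, 0.001, -0.002]
force: [-1.4, 0.9, -1.0]
grip_width: 0.0001
F [-0.72 -0.28 -0.12] [0.5096 0.0988 0.0377]
time_s: 19.75
ee_pos: [0.5121, 0.0988, 0.0377]
eef_rot: [-3.141, 0.002, -0.002]
force: [-9.7, 0.7, 5.6]
grip_width: 0.0004
F [-6.04  0.15  3.63] [0.5121 0.0989 0.0377]
```

Solid stop at x = 0.512 again. I back off, rise and take the final checks.

```bash
python3 -m jog '[[-0.01,0,0,0,0,0,-1],[-0.03,0,0,0,0,0,-1],[-0.06,0,-0.02,0,0,0,-1],[-0.09,0.02,-0.06,0,0,0,-1],[-0.11,0.05,-0.1,0,0,0,-1],[-0.12,0.08,-0.14,0,0,0,-1],[-0.13,0.12,-0.18,0,0,0,-1],[-0.13,0.16,-0.2,0,0,0,-1],[-0.13,0.19,-0.21,0,0,0,-1],[-0.13,0.21,-0.21,0,0,0,-1],[-0.13,0.21,-0.21,0,0,0,-1],[-0.13,0.21,-0.21,0,0,0,-1]]'
python3 - <<'E'
from h import *
c=save('wrist','pics/wrist14.png');t=save('top','pics/top14.png')
a=cv2.imread('pics/top14.png');cv2.imwrite('pics/t14c.png',cv2.resize(a[140:290,120:500],(798,315),interpolation=cv2.INTER_CUBIC))
print(status.get_obs()['ee_pos'])
E
```

```text
time_s: 21.15
ee_pos: [0.3817, -0.1107, 0.2475]
eef_rot: [-3.141, 0.002, -0.002]
force: [0.2, 0.5, 0.1]
grip_width: 0.0002
[ 0.38194414 -0.11018072  0.24749374]
```

View pics/wrist14.png

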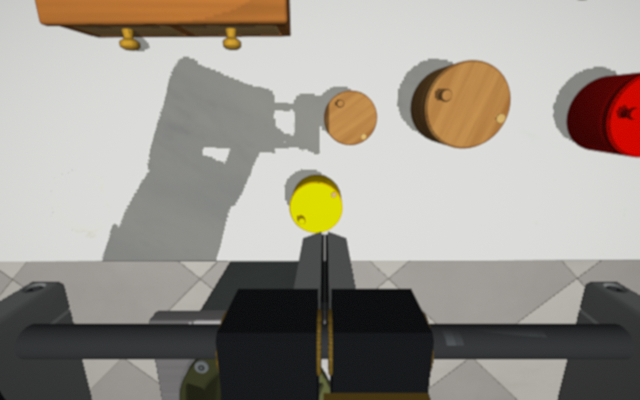

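View pics/t14c.png

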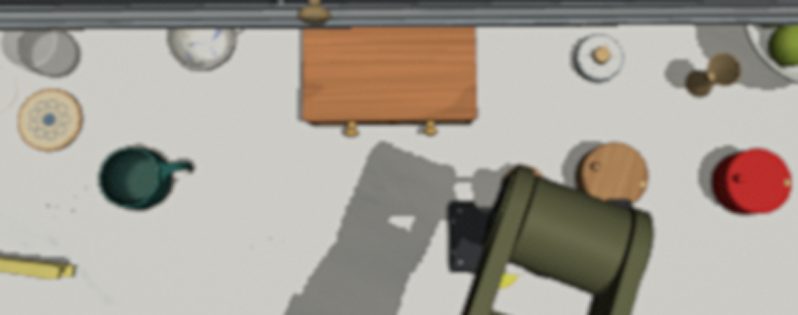

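Both drawers are flush, with knobs at (129,40) and (232,40) in the wrist view, and the other objects are unmoved. I take one look from straight above the salt box.

```bash
python3 -m jog '[[0,0.03,0,0,0,0,-1],[0,0.07,0,0,0,0,-1],[0,0.11,0,0,0,0,-1],[0,0.14,0,0,0,0,-1],[0,0.153,0,0,0,0,-1],[0,0.153,0,0,0,0,-1],[0,0.153,0,0,0,0,-1]]'
python3 - <<'E'
from h import *
c=save('wrist','pics/wrist15.png')
a=cv2.imread('pics/wrist15.png');cv2.imwrite('pics/w15c.png',cv2.resize(a[20:180,240:400],(600,600),interpolation=cv2.INTER_CUBIC))
h=cv2.cvtColor(a,cv2.COLOR_BGR2HSV);m=cv2.inRange(h,(5,70,60),(25,255,255))[20:190,250:400]
cs,_=cv2.findContours(m,0,1);k=max(cs,key=cv2.contourArea);print(cv2.minEnclosingCircle(k),cv2.fitEllipse(k))
e=cv2.fitEllipse(k)[0];print(ray(c,e[0]+250,e[1]+20,.068),proj(c,(.4605,-.2635,.068)))
E
```

```text
time_s: 21.95
ee_pos: [0.3821, -0.2619, 0.2472]
eef_rot: [-3.14, 0.002, 0.0]
force: [-0.4, 0.5, -0.8]
grip_width: 0.0006
((75.29077911376953, 84.23902893066406), 43.84949493408203) ((75.30931854248047, 84.2811050415039), (83.68637084960938, 86.84680938720703), 175.8890838623047)
[ 0.46448214 -0.26246129  0.068     ] (np.float64(326.2884119242754), np.float64(108.21667451683241))
```

View pics/w15c.png

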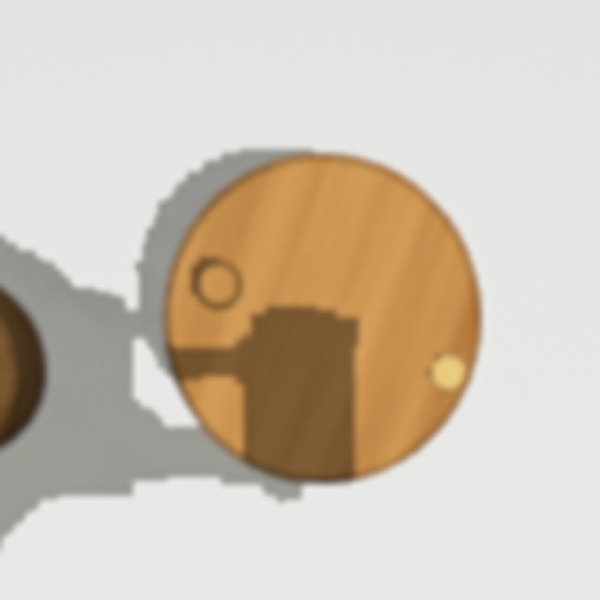

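From straight above, the lid is a clean disc centred at (325,104) and covers the box completely. The robot is clear of everything, so I hand in.

```bash
python3 -c "
from station import ctrl;print(ctrl.hand_in())"
```

```text
the job is handed in; nothing more can be done
None
```

I closed up everything asked for: both drawers are home and the salt box lid covers the box. I handed in at about 22 s of the 64 s allowed.

- **Salt box:** I pushed the lid's knob round the pin with the closed fingertips for about 106°, until the stop showed as a rise to roughly 3–4 N. From straight above, the lid is a clean disc with no box rim showing. The pin measured in the same place to within about 2 mm before and after. The final lid centre reads about 4 mm from where I first estimated the box centre. That is close to the measuring error, but the box may have shifted by a millimetre or so when the lid met its stop.
- **Drawers:** I pushed each one by its knob until it met a solid stop, at a tool position of x = 0.512 m for both. The measured force there averaged 6–8 N, well above the 1.5 N of sliding friction. The last pictures show both fronts flush under the top board.
- **Other objects:** The mug, jigger, timer, teacup and look-alike boxes look unmoved in the last top view. The small brown and yellow boxes were partly behind the arm there, but show in place in the wrist view. At hand-in the robot was clear of everything. No check failed.

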